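# Start the bench sand mixer

### The arm

A 7-joint arm with a two-finger parallel gripper is mounted at the origin on the work surface. World frame = base frame: x ahead of the robot, y to its left, z up, the work surface at z = 0. Lengths are in m, angles in rad, forces in N, time in s.
With the tool pointing down it reaches from about 0.4 to 0.875 m from the base axis. Payload 6.5 kg.
Tool frame: the origin (TCP) lies midway between the tips of the shut fingers; the grasp point (between the pads) lies 19 mm behind it; z points along the fingers, y is the line along which they close (so a half turn about z gives the same grasp; the last joint's range is limited). The gripper opens to 88 mm and grips with 3 to 60 N. Pads are 18 mm wide; open, the fingers measure 123 mm over their backs; the gripper's body (75 mm by 187 mm) begins 45 mm behind the grasp point.
Start: joints at [-1.202, 0.536, -0.004, 1.538, 0.003, 1.067, -0.071], TCP at [0.274, 0.59, 0.239] pointing down, gripper open.
Joint ranges: [-2.7, 2.7], [-0.37, 2.16], [-1.27, 1.26], [0.24, 2.4], [-1.31, 4.45], [0.19, 1.91], [-2.76, 2.76]. Speed limits (rad/s): [2.39, 2.39, 3.14, 3.14, 3.14, 3.14, 3.14].

### API

Orientations are given as [roll, pitch, yaw] about the fixed x, y, z axes, in that order (R = Rz(yaw) Ry(pitch) Rx(roll)).
In Python, from rig import get_state, snapshot, camera_model, close_job, recognise, pinpoint gives the robot as it stands.
- The arm moves only by the tool play_rows, never from a script. Its argument "commands" is one flat list of numbers, 5 for each row, row after row: the shift along the world's x, y, z in units of 25 mm (1.0 is 25 mm), then the turn about the world's z in rad, then the opening, from -1 (shut) to 1 (fully open). A call has 1 to 20 rows; each row is the pose to reach, as a shift and turn from the pose commanded when the call began; what a row does not reach only later rows make up. A row lasts 1/10 s, in which the tool goes at most 50 mm and 8.59 degrees, less where a joint would pass 70% of its speed; a pose out of reach is approached as far as the arm can. A call with a gripper value outside its range is refused whole. The fingers move at their own pace and stop on an object; the grip force is fixed at half the most. Time passes only in rows, so rows that repeat a pose let the fingers close. It gives the time, the measured TCP pose, the force, the opening and the grip force at its end, in the units of the state.
- get_state(): the state, without advancing time (a new reading comes with each control period).
- snapshot(name): name is "scene" or "top" or "wrist"; returns the picture (384x512x3 uint8, red, green, blue); there is no depth.
- camera_model(name): a dict with "mtx" (3x3 intrinsics, pixels), "rvec" (rotation vector, rad) and "tvec" (3), from world to camera coordinates, as OpenCV has them. Camera axes: x right, y down, z forward; pixel columns grow to the right and rows downward; lengths in m; the calibration is good to about 2 mm. The wrist camera is an equidistant fisheye: a pixel r from the principal point sees the ray r / f radians off the axis. A picture is of the moment at which its call begins: read the wrist's pose just before it. camera_model takes no time and is no camera call; for the wrist camera it gives the pose at the moment of the call.
- close_job(): hands the job in; it is judged then, once.
Trained networks look in the newest picture that a camera, given by its name, has taken for a name from the list of things; names that differ only in an ending like _2 or _b are one class to them, and where a whole thing is asked for, a point or a joint stands for the part that bears it (a point fixed in the world has none). Each returns a list of dicts, best first, with "conf" (0 to 1); they miss things now and then, are a little off and sometimes report something else, mostly with a low value. They report only what shows in the picture. A call takes as long as a camera call.
- recognise(camera, name): "bbox" ([left, top, right, bottom] as shares, 0 to 1, of the picture: columns of its width, rows of its height, round what is visible of it).
- pinpoint(camera, name): "location" ([row, column] as shares, 0 to 1, of the picture: columns of its width, rows of its height: a listed point, or the origin of a listed thing).
The state is a dict: "t": time; "joint_pos": joint angles; "qvel": joint speeds; "joint_efforts": joint torques, N m; "tool_pos": TCP position; "eef_rot": TCP orientation; "force": force on the tool from outside, world axes, zero at the start; "ft_torque": the same for the moment, N m; "width": opening from 0.0 (shut) to 1.0 (fully open); "finger_force": force on a finger pad.
Only numpy, scipy, OpenCV 4.12 (cv2) and the standard library are available. Lean on these libraries where they do the work, as an engineer would, in place of code of your own. Each camera call takes 0.05 s, during which the arm holds its last target. There are 200 camera calls.

### The job

Start up the bench sand mixer with your fingertips: first push the hopper flap down from above until it is fully shut, then press the mains rocker fully over to ON (its half farther from the operator, with the white stroke, goes down), and then press the flat-topped START button fully in and let it spring back. Keep to that order and do not press the mushroom-headed STOP button. Take hold of nothing and lift nothing, and leave the hand rammer, the can, the brass medallion and the brush as they stand.

Things in the scene. Friction and masses are not known exactly. Their poses are not given: they have to be found in the camera images.
- mixer: Bench-top sand mixer, fixed, 260 (x) by 500 (y) mm. Origin on the bench under its centre; x points away from the operator, y left, z up. Left half: steel pan 240 mm across centred at y = +130 mm, cover top 171 mm high, on it a square hopper 120 mm wide, 201 mm high, closed by the flap. A low chute reaches out to x = -195 mm. Right half: the control desk.
- desk_center (a point): Centre of the control desk's face, at (0, -134, 136) mm of the mixer frame (axes as the mixer's). The face is 200 by 228 mm and rises away from the operator by 0.21 rad: its normal is (-0.208, 0, 0.978) in the mixer frame. Near row, 30 mm below the centre, left to right: mains rocker, START, STOP. Far row: lamp, timer dial, hour meter, under 20 mm tall, not used.
- guard_flap (a joint): Hinge of the hopper flap (rad): 0 = shut, grows as it opens upward; starts 0.5 to 0.8 open and stays where it is left (stiff hinge; 2 to 8 N near its middle push it shut). Steel plate 126 mm square, 4 mm thick, a tab 26 mm long, 50 mm wide on its free edge, which looks to the operator (-x). Hinge line along the mixer's y through (66, 130, 203.5) mm of the mixer frame.
- flap_push (a point): Point on the flap's upper face, midway along its width, 75 mm from the hinge line and 5.5 mm above it when shut (then at (-9, 130, 209) mm of the mixer frame). Moves with the flap: z axis normal to its upper face, x axis from the free edge to the hinge. The flap's whole underside is a 2.5 mm black rubber seal, not to be touched.
- mains_rocker (a joint): Mains rocker (rad): 0 = OFF (start), 0.30 = fully ON. Black, 58 mm long up the slope, 38 mm wide, dished in a V, pivoting at its middle. OFF: near half level with the desk, far half (white stroke) standing up at 0.30 rad; ON: far half level. Stays where it is left; 2 to 4 N on the far half turn it. The grey frame round it is 2.5 mm lower than a level half.
- rocker_on (a point): Point on the face of the rocker's far (ON) half, 19 mm from the pivot, 3 mm above the pivot when level; moves with the rocker and sinks about 5.5 mm along the desk normal from OFF to ON. Its axes are the desk's when the rocker is OFF (x up the slope, z the desk normal) and turn with the rocker.
- start_button (a joint): START push button travel (m): 0 = out, 0.006 = fully in; springs back; about 1.2 N to begin and 5 N fully in. Black, flat top, 27 mm across, top 18 mm above the desk.
- start_top (a point): Centre of the START button's top; z is the outward desk normal, x up the slope.
- stop_button (a joint): STOP button travel (m): 0 = out, 0.006 = fully in; springs back. Black mushroom head, 40 mm across, top 30 mm above the desk. Not to be pressed.
- stop_top (a point): Centre of the STOP button's top; z is the outward desk normal.
- rammer: Turned wooden hand rammer standing upright, 60 mm across the foot, 120 mm tall; origin under its foot. Leave alone.
- powder_can: Closed can with a yellow band, 66 mm across, 100 mm tall; origin under it. Leave alone.
- medallion: Cast brass medallion lying flat, 70 mm across, 10 mm thick; origin under it. Leave alone.
- brush: Moulder's brush lying on the bench; origin under its middle, long axis x. Leave alone.

How it is judged:
By the outcome, as a careful person would: the job done as asked, in the order asked, and still so for the second after the job is handed in, with the robot touching nothing.
It also fails if it takes over 43 s, if anything falls off the work surface, if the arm or the gripper's body presses on something with over 40 N, if the wrist force passes 120 N, or if a joint passes its speed limit or range.

## Working session

There is one attempt and no reset: what is moved stays moved. The work goes in short steps, Python scripts to look and compute and a tool call to move; the robot and the scene stay as the last step left them, time stands still between calls to the robot, and variables do not carry over. Pictures are saved under pics/ and viewed, at most 10 in all, crops included, and the job is handed in when it is done.

Besides the shell and the picture viewer there is one more tool, called after "Call:" as name(argument=value, ...) on one line, values as JSON. play_rows: Moves the arm, as the interface text tells. Its arguments: {"type":"object","properties":{"commands":{"type":"array"}},"required":["commands"]}

```bash
mkdir -p pics; cat > h.py <<'E'
import numpy as np,cv2
from rig import *
def cam(n):
    m=camera_model(n); R=cv2.Rodrigues(np.array(m["rvec"],float))[0]; return np.array(m["mtx"],float),R,np.array(m["tvec"],float).ravel()
def ray(n,row,col,c=None):
    K,R,t=c or cam(n); u,v=col*512,row*384
    x=(u-K[0,2])/K[0,0]; y=(v-K[1,2])/K[1,1]
    if n=="wrist":
        th=np.hypot(x,y); s=np.sin(th)/max(th,1e-9); d=np.array([x*s,y*s,np.cos(th)])
    else: d=np.array([x,y,1.])
    d=R.T@d; return -R.T@t,d/np.linalg.norm(d)
def proj(n,P,c=None):
    K,R,t=c or cam(n); p=R@np.asarray(P)+t
    if n=="wrist":
        r=np.hypot(p[0],p[1]);th=np.arctan2(r,p[2]);x,y=p[:2]/max(r,1e-9)*th
    else: x,y=p[:2]/p[2]
    return np.array([K[0,0]*x+K[0,2],K[1,1]*y+K[1,2]])
def tri(rays):
    A=sum(np.eye(3)-np.outer(d,d) for o,d in rays); b=sum((np.eye(3)-np.outer(d,d))@o for o,d in rays)
    X=np.linalg.solve(A,b); return X,[np.linalg.norm(np.cross(X-o,d)) for o,d in rays]
E
cat > a.py <<'E'
from h import *
s=get_state();print(s["t"],s["tool_pos"],s["eef_rot"],s["force"])
for n in("scene","top","wrist"):
    im=snapshot(n);cv2.imwrite(f"pics/{n}0.png",im[:,:,::-1]); print(n,-cam(n)[1].T@cam(n)[2])
names=["mixer","desk_center","flap_push","rocker_on","start_top","stop_top","rammer","powder_can","medallion","brush"]
for k in names:
    rs=[]
    for n in("scene","top","wrist"):
        r=pinpoint(n,k)
        if r:
            b=r[0];print(k,n,round(b["conf"],2),np.round(np.array(b["location"])*[384,512],1))
            if b["conf"]>.4: rs.append(ray(n,*b["location"]))
    if len(rs)>1: X,e=tri(rs);print("   ",k,X.round(4),np.round(e,4))
print(get_state()["t"])
E
python3 a.py
python3 -c "
import cv2,numpy as np
a=cv2.imread('pics/scene0.png');b=cv2.imread('pics/top0.png');cv2.imwrite('pics/st0.png',cv2.resize(np.hstack([a,b]),(800,300)))"
```

```text
0.0 [0.27356637 0.58897649 0.23784923] [-3.13990895e+00  1.54776351e-04  2.70691689e+00] [-0.26277429  0.13948728 -0.07712812]
scene [1.38732901 0.00578134 0.67227375]
top [0.42244075 0.03892308 1.02065634]
wrist [0.20510785 0.62035915 0.38486014]
mixer scene 0.82 [263.6 235.9]
mixer top 0.94 [167.1 273.4]
mixer wrist 0.55 [336.5 161.7]
    mixer [ 0.5921  0.029  -0.11  ] [0.1032 0.0623 0.145 ]
desk_center scene 0.85 [224.2 175.5]
desk_center top 0.97 [151.  327.9]
    desk_center [ 0.6055 -0.1582  0.1322] [0.0046 0.0046]
flap_push scene 0.66 [170.8 291.7]
flap_push top 0.6 [147.2 221.6]
    flap_push [0.5937 0.1016 0.2583] [0.0008 0.0008]
rocker_on scene 0.68 [216.6 204.2]
rocker_on top 0.89 [159.5 306.8]
    rocker_on [ 0.5839 -0.0987  0.1377] [0.0005 0.0005]
start_top scene 0.51 [213.7 174.4]
start_top top 0.43 [160.1 336.9]
    start_top [ 0.5789 -0.1696  0.145 ] [0.002 0.002]
stop_top scene 0.48 [211.9 143.4]
stop_top top 0.54 [159.1 364.1]
    stop_top [ 0.5788 -0.2376  0.1514] [0.0013 0.0013]
rammer top 0.78 [223.7 302.5]
powder_can scene 0.71 [261.8 116.5]
powder_can top 0.71 [169.8 382.2]
    powder_can [ 0.5732 -0.3317  0.0009] [0.0016 0.0016]
medallion top 0.69 [220.8 349.4]
brush scene 0.66 [236.9 358. ]
brush top 0.84 [203.6 160.9]
brush wrist 0.9 [334.8 160.7]
    brush [ 0.4935  0.2992 -0.0025] [0.0034 0.0029 0.0016]
1.65
```

View pics/scene0.png

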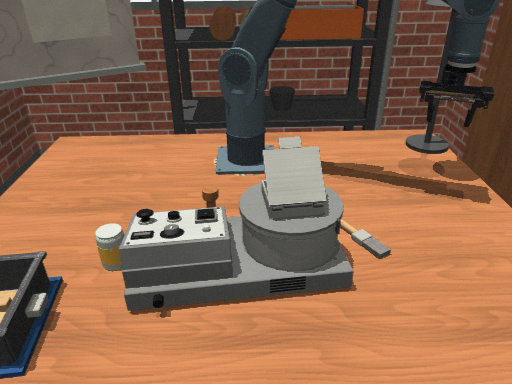

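View pics/top0.png

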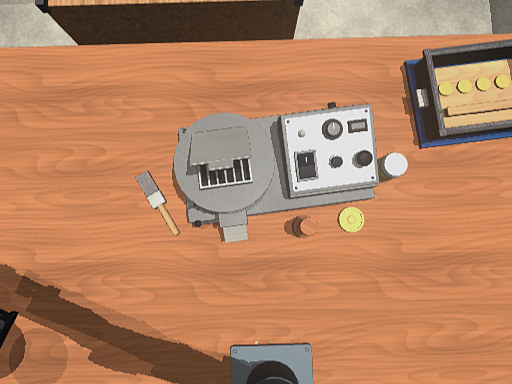

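The scene view shows the mixer with its open flap at about (295,180) and the desk at about (175,225). The top view shows the hopper at (224,160), rocker (306,165), START (336,161), STOP (364,158), and a yaw of a few degrees. Next I fit the mixer pose to these points.

```bash
cat > fit.py <<'E'
from h import *
from scipy.optimize import least_squares
a=.21; ex=np.array([np.cos(a),0,np.sin(a)]); ey=np.array([0,1,0]); ez=np.array([-np.sin(a),0,np.cos(a)]); C=np.array([0,-.134,.136])
def pts(p):
    x,y,w,q,r,s,st=p
    R=np.array([[np.cos(w),-np.sin(w),0],[np.sin(w),np.cos(w),0],[0,0,1]]); T=np.array([x,y,0])
    piv=C-.03*ex+r*ey
    b=.30; fx=np.cos(b)*ex+np.sin(b)*ez; fz=-np.sin(b)*ex+np.cos(b)*ez
    m={"desk_center":C,"rocker_on":piv+.019*fx+.003*fz,   # near-enough pivot at desk level
       "start_top":C-.03*ex+s*ey+.018*ez,"stop_top":C-.03*ex+st*ey+.030*ez,
       "flap_push":np.array([.066,.13,.2035])+np.array([-.075*np.cos(q)+.0055*np.sin(q),0,.075*np.sin(q)+.0055*np.cos(q)])}
    return {k:R@v+T for k,v in m.items()}
def fit(obs):   # list of (cam tuple,name,key,row,col,weight)
    f=lambda p:np.concatenate([(proj(n,P[k],c)-[u,v])*w for P in [pts(p)] for c,n,k,v,u,w in obs])
    s=least_squares(f,[.6,-.03,.07,.65,.065,0,-.065],loss="soft_l1",x_scale=[.01,.01,.05,.1,.01,.01,.01]); return s.x,f(s.x).reshape(-1,2)
E
cat > b.py <<'E'
from fit import *
obs=[];
for n in("scene","top"):
    c=cam(n)
    for k in ["desk_center","flap_push","rocker_on","start_top","stop_top"]:
        r=[]
        for i in range(1):
            snapshot(n); d=pinpoint(n,k)
            if d: b=d[0];obs.append((c,n,k,b["location"][0]*384,b["location"][1]*512,1))
p,e=fit(obs);print(p.round(4))
for o,r in zip(obs,e):print(o[1],o[2],r.round(1))
for k,v in pts(p).items():print(k,v.round(4))
E
python3 b.py
```

```text
[ 0.5932 -0.0261  0.0892  0.8062  0.0646 -0.0079 -0.0739]
scene desk_center [1.1 3.1]
scene flap_push [-1.3 -0.4]
scene rocker_on [-1.6  2.9]
scene start_top [-0.4  0.8]
scene stop_top [ 1.2 -4.3]
top desk_center [ 2.7 -0.4]
top flap_push [-2.6  0.1]
top rocker_on [-2.7  0.3]
top start_top [-0.5  0.2]
top stop_top [2.1 0.2]
desk_center [ 0.6051 -0.1596  0.136 ]
rocker_on [ 0.5852 -0.0965  0.1416]
start_top [ 0.5729 -0.1704  0.1474]
stop_top [ 0.5763 -0.2363  0.1591]
flap_push [0.5996 0.105  0.2614]
```

Call:
play_rows(commands=[0,0,2,0,-1,1,-2,4,0.1,-1,11.7,-23.6,5.7,0.525,-1,11.7,-23.6,5.7,0.525,-1,11.7,-23.6,5.7,0.525,-1,11.7,-23.6,5.7,0.525,-1,11.7,-23.6,5.7,0.525,-1,11.7,-23.6,5.7,0.525,-1,11.7,-23.6,5.7,0.525,-1,11.7,-23.6,5.7,0.525,-1,11.7,-23.6,5.7,0.525,-1,11.7,-23.6,5.7,0.525,-1,11.7,-23.6,5.7,0.525,-1,11.7,-23.6,5.7,0.525,-1,11.7,-23.6,5.7,0.525,-1,11.7,-23.6,5.7,0.525,-1,11.7,-23.6,5.7,0.525,-1,11.7,-23.6,5.7,0.525,-1])

```text
t: 4.45
tool_pos: [0.5658, 0.0014, 0.381]
eef_rot: [3.141, -0.001, -3.049]
force: [0.0, -0.2, -0.5]
width: 0.006
finger_force: 0.0
```

```bash
cat > c.py <<'E'
import sys
from fit import *
import pickle,os
s=get_state();print(s["t"],s["tool_pos"].round(4),s["eef_rot"].round(3),s["force"].round(2),s["width"],s["joint_pos"].round(2))
obs=pickle.load(open("obs.p","rb")) if os.path.exists("obs.p") else []
cams=sys.argv[2:]
new=[]
for n in cams:
    c=cam(n); im=snapshot(n); cv2.imwrite(f"pics/{n}_{sys.argv[1]}.png",im[:,:,::-1])
    for k in ["desk_center","flap_push","rocker_on","start_top","stop_top"]:
        d=pinpoint(n,k)
        if d and d[0]["conf"]>.3: b=d[0];new.append((c,n,k,b["location"][0]*384,b["location"][1]*512,1)); print(n,k,round(b["conf"],2))
obs+=new; pickle.dump(obs,open("obs.p","wb"))
p,e=fit(obs);print(p.round(4)); pickle.dump(p,open("p.p","wb"))
for o,r in zip(obs,e):print(o[1],o[2],np.round([o[4],o[3]]),r.round(1))
for k,v in pts(p).items():print(k,v.round(4))
c=cam("wrist");print("tcp px",proj("wrist",get_state()["tool_pos"],c).round(0))
E
python3 c.py 1 wrist top scene
```

```text
4.45 [0.5658 0.0014 0.381 ] [ 3.141e+00 -1.000e-03 -3.049e+00] [ 0.01 -0.2  -0.47] 0.005848362055354725 [-0.28  0.27  0.25  1.59 -0.07  1.28  1.65]
wrist desk_center 0.7
wrist flap_push 0.59
wrist rocker_on 0.74
wrist start_top 0.77
wrist stop_top 0.57
top flap_push 0.62
top stop_top 0.51
scene desk_center 0.6
scene flap_push 0.67
scene rocker_on 0.51
scene start_top 0.69
scene stop_top 0.45
[ 0.5938 -0.0293  0.1047  0.8031  0.0683 -0.0052 -0.0691]
wrist desk_center [135. 180.] [ 2.5 -0.2]
wrist flap_push [354. 225.] [-4.8  0.1]
wrist rocker_on [180. 170.] [ 0.5 -0.6]
wrist start_top [129. 158.] [-0.7  0.9]
wrist stop_top [ 85. 161.] [ 0.4 -0.2]
top flap_push [220. 145.] [0.5 0.3]
top stop_top [363. 158.] [ 1.4 -0.3]
scene desk_center [174. 224.] [ 0.8 -0.3]
scene flap_push [291. 172.] [ 0.5 -1.9]
scene rocker_on [206. 213.] [-1.   3.2]
scene start_top [142. 209.] [31.3  2.6]
scene stop_top [144. 211.] [ 0.3 -1.4]
desk_center [ 0.6078 -0.1625  0.136 ]
rocker_on [ 0.5865 -0.0961  0.1416]
start_top [ 0.5754 -0.1712  0.1474]
stop_top [ 0.5796 -0.235   0.1591]
flap_push [0.598  0.1019 0.2613]
tcp px [254. 244.]
```

View pics/wrist_1.png

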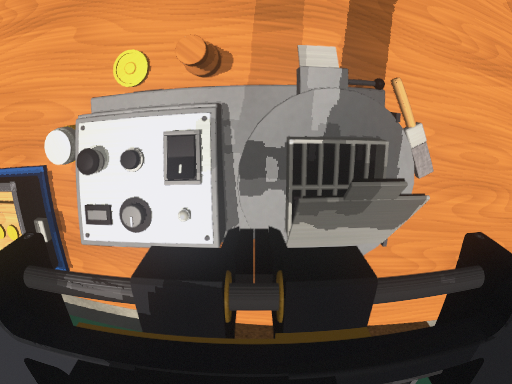

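The wrist view shows START (129,158), rocker (180,165), STOP (88,160) and the flap tilted up toward the operator at about (355,210). The fit agrees to about 3 mm. Next I move above the flap and push.

Call:
play_rows(commands=[0,2,0,0,-1,0,3.9,-0.5,0,-1,0,3.9,-1.5,0,-1,0,3.9,-2.5,0,-1,0,3.9,-3,0,-1,0,3.9,-3.4,0,-1,0,3.9,-3.8,0,-1,0,3.9,-4.2,0,-1,0,3.9,-4.6,0,-1,0,3.9,-5,0,-1])

```text
t: 6.35
tool_pos: [0.5664, 0.0969, 0.2558]
eef_rot: [3.141, 0.0, -3.052]
force: [0.2, -0.2, 1.7]
width: 0.004
finger_force: 1.0
```

Call:
play_rows(commands=[0,0,-0.4,0,-1,0,0,-0.8,0,-1,0,0,-1.2,0,-1,0,0,-1.5,0,-1,0,0,-1.7,0,-1,0,0,-1.8,0,-1,0,0,-1.9,0,-1,0,0,-1.9,0,-1])

```text
t: 7.15
tool_pos: [0.5663, 0.097, 0.2095]
eef_rot: [3.141, -0.0, -3.051]
force: [-3.3, -0.0, 6.4]
width: 0.007
finger_force: 3.3
```

Call:
play_rows(commands=[0,0,-0.08,0,-1,0,0,-0.12,0,-1,0,0,-0.16,0,-1,0,0,-0.2,0,-1,0,0,-0.2,0,-1])

```text
t: 7.65
tool_pos: [0.5664, 0.097, 0.2091]
eef_rot: [3.14, 0.001, -3.052]
force: [-19.3, -2.3, 45.0]
width: 0.004
finger_force: 22.1
```

Call:
play_rows(commands=[0,0,1,0,-1,0,0,2.5,0,-1,0,-2,3,0,-1,1.5,-4,3,0,-1,1.5,-6,3,0,-1,1.5,-8.5,3,0,-1,1.5,-8.5,3,0,-1,1.5,-8.5,3,0,-1])

```text
t: 8.45
tool_pos: [0.6034, -0.1214, 0.279]
eef_rot: [-3.138, 0.001, -3.059]
force: [0.0, 0.5, -0.2]
width: 0.006
finger_force: 0.0
```

```bash
sed -i 's/"desk_center","flap_push","rocker_on"/"desk_center","rocker_on"/' c.py; python3 c.py 2 wrist; cp pics/wrist_2.png pics/w2.png; python3 c.py 3 top scene wrist|tail -8
```

```text
8.45 [ 0.6034 -0.1214  0.279 ] [-3.138e+00  1.000e-03 -3.059e+00] [ 0.    0.51 -0.16] 0.005727254247071838 [-0.07  0.44  0.27  1.61 -0.12  1.11  1.88]
wrist desk_center 0.97
wrist rocker_on 0.93
wrist start_top 0.67
wrist stop_top 0.84
[ 0.5925 -0.0271  0.1135  0.8323  0.0666 -0.0098 -0.0716]
wrist desk_center [135. 180.] [ 3.9 -0.2]
wrist flap_push [354. 225.] [-2.1  0.1]
wrist rocker_on [180. 170.] [ 0.8 -1. ]
wrist start_top [129. 158.] [-2.4  1.1]
wrist stop_top [ 85. 161.] [0.2 0.3]
top flap_push [220. 145.] [-0.6  0.5]
top stop_top [363. 158.] [ 1.6 -0.6]
scene desk_center [174. 224.] [ 1.8 -0.3]
scene flap_push [291. 172.] [ 1.6 -2.7]
scene rocker_on [206. 213.] [-0.8  3.1]
scene start_top [142. 209.] [30.1  2.7]
scene stop_top [144. 211.] [ 0.  -1.2]
wrist desk_center [218. 180.] [-2.  -0.4]
wrist rocker_on [282. 165.] [-0.2  0.4]
wrist start_top [202. 150.] [0.2 0.2]
wrist stop_top [137. 153.] [ 0.2 -0.7]
desk_center [ 0.6077 -0.1603  0.136 ]
rocker_on [ 0.586  -0.0957  0.1416]
start_top [ 0.5759 -0.1737  0.1474]
stop_top [ 0.5804 -0.2354  0.1591]
flap_push [0.5972 0.1042 0.2627]
tcp px [254. 244.]
wrist start_top [198. 148.] [0.  0.4]
wrist stop_top [129. 151.] [ 2.2 -0.1]
desk_center [ 0.6073 -0.1594  0.136 ]
rocker_on [ 0.5855 -0.0954  0.1416]
start_top [ 0.5754 -0.1718  0.1474]
stop_top [ 0.5804 -0.236   0.1591]
flap_push [0.5969 0.1051 0.2632]
tcp px [254. 244.]
```

View pics/w2.png

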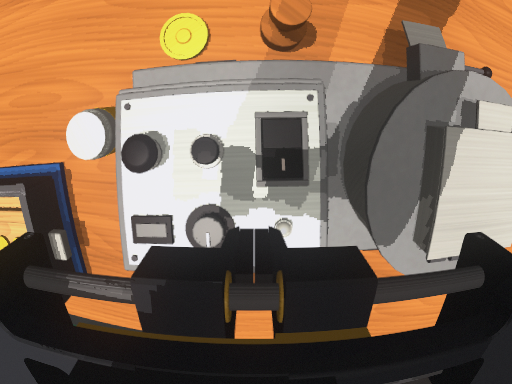

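View pics/scene_3.png

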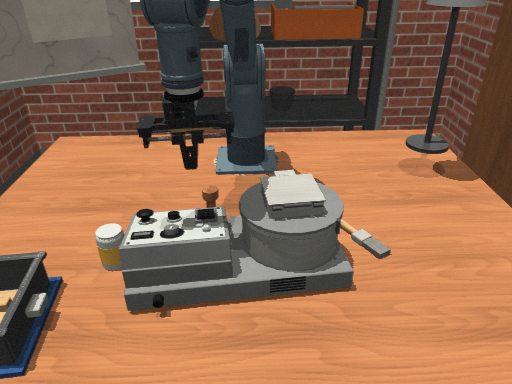

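The first picture has the white stroke at (283,163), START at (205,150) and STOP at (140,153). The second shows the flap lying flat at about (292,188), which agrees with the hard stop at z = 209 mm. Next is the rocker.

Call:
play_rows(commands=[-0.9,0.8,-1,0,-1,-0.9,0.8,-2,0,-1,-0.9,0.8,-3,0,-1,-0.9,0.8,-3.5,0,-1,-0.9,0.8,-3.5,0,-1])

```text
t: 9.95
tool_pos: [0.5803, -0.0954, 0.1897]
eef_rot: [3.141, -0.003, -3.051]
force: [-0.4, 0.2, 0.4]
width: 0.007
finger_force: 0.0
```

Call:
play_rows(commands=[0,0,-0.8,0,-1,0,0,-1.4,0,-1,0,0,-1.7,0,-1,0,0,-1.8,0,-1,0,0,-1.88,0,-1,0,0,-1.96,0,-1,0,0,-2.04,0,-1,0,0,-2.1,0,-1,0,0,-2.1,0,-1])

```text
t: 10.85
tool_pos: [0.583, -0.0955, 0.1437]
eef_rot: [3.141, 0.004, -3.052]
force: [-11.6, 3.2, 36.5]
width: 0.005
finger_force: 18.8
```

Call:
play_rows(commands=[0,0,1,0,-1,0,0,2.5,0,-1,0.9,-1,5,0,-1,0.9,-1,5.5,0,-1,0.9,-1,5.5,0,-1,0.9,-1,5.5,0,-1])

```text
t: 11.45
tool_pos: [0.6036, -0.1206, 0.2765]
eef_rot: [3.142, 0.0, -3.052]
force: [-0.4, 0.3, 0.3]
width: 0.007
finger_force: 0.0
```

```bash
python3 - <<'E'
from h import *
s=get_state();print(s["t"],s["tool_pos"])
im=snapshot("wrist");cr=im[70:230,100:360,::-1]
im2=snapshot("scene")[190:270,110:250,::-1]
o=np.zeros((600,800,3),np.uint8); o[:400,:650]=cv2.resize(cr,(650,400),interpolation=cv2.INTER_CUBIC); o[400:600,:350]=cv2.resize(im2,(350,200),interpolation=cv2.INTER_CUBIC)
a=cv2.imread("pics/scene0.png")[190:270,110:250]; o[400:600,400:750]=cv2.resize(a,(350,200),interpolation=cv2.INTER_CUBIC)
cv2.imwrite("pics/r1.png",o)
for k in("rocker_on","start_top"):
    d=pinpoint("wrist",k); print(k,[(round(b["conf"],2),np.round(np.array(b["location"])*[384,512],1)) for b in d[:2]])
E
```

```text
11.45 [ 0.60360655 -0.12057619  0.27646584]
rocker_on [(0.55, array([169.8, 281.4]))]
start_top [(0.85, array([150.8, 199. ])), (0.53, array([ 37.1, 183.1]))]
```

View pics/r1.png

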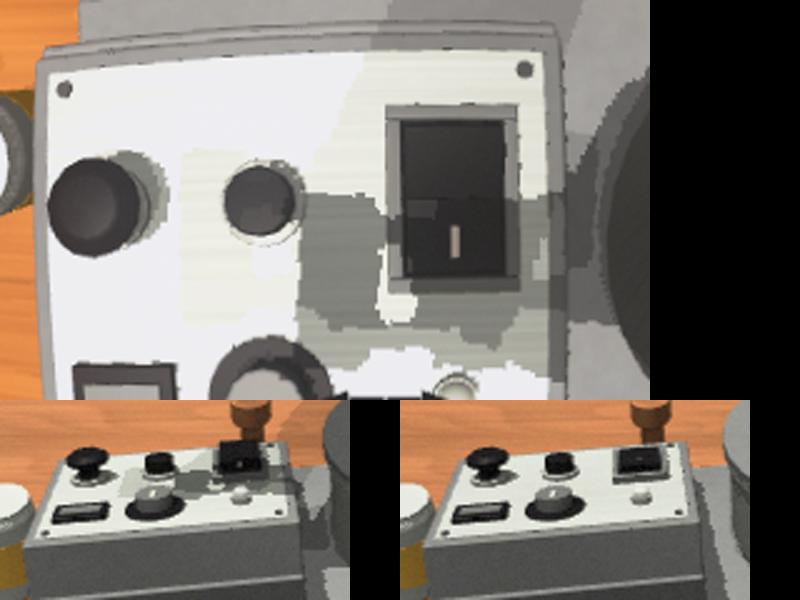

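The rocker's near half now stands up in the scene crop (left) compared with before (right). I check its angle numerically from the stroke pixels, and locate START by its visible disc.

```bash
python3 - <<'E'
from fit import *
import pickle
p=pickle.load(open("p.p","rb"));print(p.round(4))
w=p[2];Rz=np.array([[np.cos(w),-np.sin(w),0],[np.sin(w),np.cos(w),0],[0,0,1]])
c=cam("wrist");K,R,t=c
cs=cam("scene")
for h in(0,.005):
  for th in (0,.15,.3):
    b=.3-th; fx=np.cos(b)*ex+np.sin(b)*ez; fz=-np.sin(b)*ex+np.cos(b)*ez
    nx=np.cos(th)*ex-np.sin(th)*ez; nz=np.sin(th)*ex+np.cos(th)*ez  # near half
    o=C-.03*ex+p[4]*ey+h*ez
    W=lambda v:Rz@v+[p[0],p[1],0]
    print(h,th,"far pt",proj("wrist",W(o+.019*fx+.003*fz),c).round(1),"far edge",proj("wrist",W(o+.029*fx+.003*fz),c).round(1),"near edge wrist",proj("wrist",W(o-.029*nx+.003*nz),c).round(1),"scene",proj("scene",W(o-.029*nx+.003*nz),cs).round(1))
for uv in [(204,150.5),(199,150.8)]:
    o,d=ray("wrist",uv[1]/384,uv[0]/512,c); print(uv,(o+d*(.147-o[2])/d[2]).round(4))
print("pred START px",proj("wrist",pts(p)["start_top"],c))
E
```

```text
[ 0.5918 -0.0263  0.1161  0.8447  0.0661 -0.0086 -0.0729]
0 0 far pt [280.4 167.1] far edge [280.9 177.1] near edge wrist [278.7 120.5] scene [205.  210.8]
0 0.15 far pt [280.2 168.2] far edge [280.5 178.4] near edge wrist [279.  120.6] scene [204.8 209.2]
0 0.3 far pt [280.  168.8] far edge [280.2 179. ] near edge wrist [279.4 121.4] scene [204.7 207.8]
0.005 0 far pt [280.8 167.1] far edge [281.3 177.3] near edge wrist [279.1 119.7] scene [204.8 208.9]
0.005 0.15 far pt [280.6 168.2] far edge [281.  178.6] near edge wrist [279.5 119.8] scene [204.7 207.3]
0.005 0.3 far pt [280.4 168.9] far edge [280.6 179.2] near edge wrist [279.9 120.6] scene [204.5 205.9]
(204, 150.5) [ 0.5749 -0.1692  0.147 ]
(199, 150.8) [ 0.5755 -0.174   0.147 ]
pred START px [201.22186722 150.93956348]
```

The stroke, far edge and near edge all match the fully ON prediction, and the press ended at 36 N on a hard stop. Next is START, at about (0.575, -0.171).

Call:
play_rows(commands=[-1.14,-2,-1,0,-1,-1.14,-2,-2.5,0,-1,-1.14,-2,-4,0,-1,-1.14,-2,-4.4,0,-1,-1.14,-2,-4.4,0,-1])

```text
t: 12.15
tool_pos: [0.5742, -0.1695, 0.1646]
eef_rot: [3.14, -0.004, -3.051]
force: [-0.4, 0.1, 0.8]
width: 0.008
finger_force: 0.0
```

Call:
play_rows(commands=[0,0,-0.4,0,-1,0,0,-0.6,0,-1,0,0,-0.7,0,-1,0,0,-0.78,0,-1,0,0,-0.78,0,-1])

```text
t: 12.65
tool_pos: [0.5762, -0.1703, 0.1474]
eef_rot: [-3.141, 0.002, -3.051]
force: [1.2, 1.3, 2.9]
width: 0.002
finger_force: 1.1
```

Call:
play_rows(commands=[0,0,-0.08,0,-1,0,0,-0.16,0,-1,0,0,-0.24,0,-1,0,0,-0.3,0,-1,0,0,-0.3,0,-1])

```text
t: 13.15
tool_pos: [0.577, -0.1704, 0.1425]
eef_rot: [3.141, 0.004, -3.051]
force: [-5.3, 4.5, 26.6]
width: 0.005
finger_force: 13.1
```

Call:
play_rows(commands=[0,0,-0.05,0,-1,0,0,-0.05,0,-1,0,0,0.5,0,-1,0,0,1.5,0,-1,0,0,3,0,-1,0,0,5,0,-1,0,2,6,0,-1,0,2,6,0,-1,0,2,6,0,-1])

```text
t: 14.05
tool_pos: [0.5751, -0.1189, 0.2892]
eef_rot: [3.141, -0.0, -3.048]
force: [0.1, -0.9, -0.1]
width: 0.007
finger_force: 0.0
```

```bash
python3 - <<'E'
from h import *
s=get_state();print(s["t"],s["tool_pos"],s["force"])
im=snapshot("wrist")[:,:,::-1]; a=snapshot("scene")[:,:,::-1]
o=np.zeros((600,800,3),np.uint8); o[:,:400][:300]=cv2.resize(im,(400,300)); o[:300,400:]=cv2.resize(a,(400,300)); o[300:,:]=cv2.resize(a[160:280,100:370],(800,300),interpolation=cv2.INTER_CUBIC)
cv2.imwrite("pics/f1.png",o)
E
```

```text
14.05 [ 0.57514905 -0.11891388  0.28920538] [ 0.05380325 -0.85217521 -0.11790576]
```

View pics/f1.png

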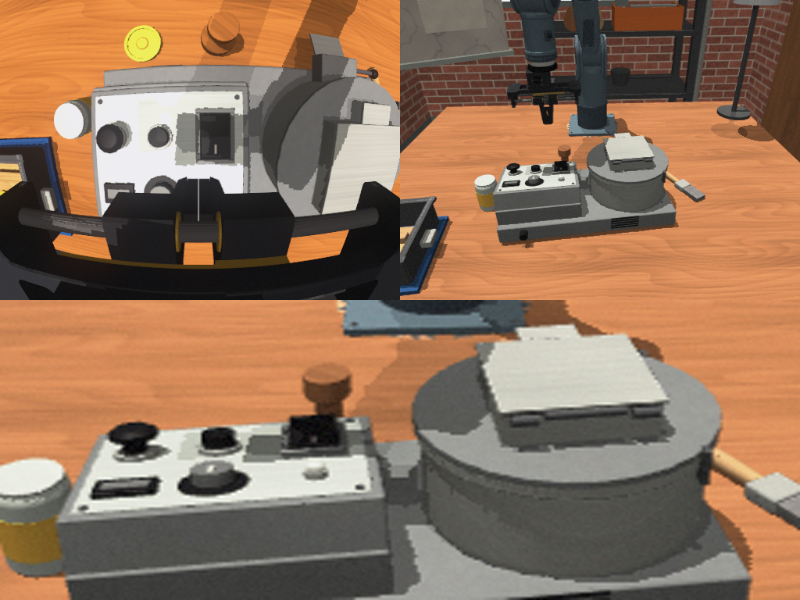

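The flap lies flat (570,370 in the crop), the rocker's near half stands up (313,430), START has sprung back (217,440), nothing else has moved and the tool is clear. I hand the job in.

```bash
python3 -c "
from rig import *
print(close_job())"
```

```text
the job is handed in; nothing more can be done
None
```

The mixer is started up and the job is handed in: the flap was pushed shut, the rocker pressed to ON and START pressed fully in and released, in that order; STOP was not pressed, nothing else was touched, and it took about 14 s.

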